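Mount the gauge spool and hold the sprung tweezers at its gap

ROBOT

A 6-joint arm with a two-finger parallel gripper is mounted at the origin on the work surface. World frame = base frame: x ahead of the robot, y to its left, z up, the work surface at z = 0. Lengths are in m, angles in rad, forces in N, time in s.
With the tool pointing down it reaches from about 0.325 to 0.9 m from the base axis. Payload 3.5 kg.
Tool frame: the origin (TCP) lies on the front face of the gripper's body, between the roots of the fingers; the fingertips stand 73 mm ahead of it and the grasp point (between the pads) lies 54 mm ahead of it (r.grip_point_offset is the distance from the TCP to the grasp point, in m); z points along the fingers, y is the line along which they close (so a half turn about z gives the same grasp; the last joint's range is limited). The gripper opens to 85 mm and grips with 20 to 120 N. Pads are 22 mm wide; open, the fingers measure 114 mm over their backs; the gripper's body (76 mm by 85 mm) begins 54 mm behind the grasp point. The pads swing forward as they close: fully open they stand 13 mm farther back than shut.
Start: joints at [-1.394, 0.276, -0.026, 1.268, 0, 1.467], TCP at [0.173, -0.601, 0.304] pointing down, gripper open.
Joint ranges: [-3.12, 3.12], [-0.85, 1.88], [-1.08, 1.24], [-1.95, 2.15], [-1.57, 1.53], [-3.14, 3.14]. Speed limits (rad/s): [2.57, 2.57, 3.14, 3.14, 3.14, 3.14].

INTERFACE

Orientations are given as a rotation vector (axis times angle).
In Python, from station import r gives the robot as it stands.
- The arm moves only by the tool tcp_steps, called after "Call:" as a command line: name --argument value ..., lists and objects as JSON in quotes. Schema: {"type":"object","properties":{"offsets":{"type":"array","items":{"type":"object","properties":{"aperture":{"type":"number"},"sx":{"type":"number"},"sy":{"type":"number"},"sz":{"type":"number"},"yaw":{"type":"number"}},"additionalProperties":false,"required":["aperture"]},"minItems":1,"maxItems":10},"only":{"type":"string"},"quiet":{"type":"boolean"},"lines":{"type":"string"}},"required":["offsets"],"additionalProperties":false}. offsets is a list of rows, 1 to 10 of them, each an object with the fields aperture (the finger opening in m), sx, sy, sz (the shift in a scale on which 1.0 is 1 m), yaw (a turn about the tool's z in normalised numbers (1 is 2 rad)); a field left out counts as zero (the opening has to be given); each row shifts and turns the commanded pose from where the row before left it, along the tool's axes as they then stand; what a row does not reach is not made up. A row lasts 1/12 s, in which the tool goes at most 0.0417 m and 0.125 rad, less where a joint would pass 70% of its speed; a pose out of reach is approached as far as the arm can. The fingers move at their own pace and stop on an object; the grip force is fixed at half the most. Time passes only in rows, so rows that do not move let the fingers close. The tool returns the time, the measured TCP pose, the force, the opening and the grip force at its end. only (a regular expression) keeps the lines of the reply that match it, lines (a string "A,B") keeps lines A to B, and quiet returns only ok. A shift or turn number past 1, either way, is cut back to 1. Input that does not fit is refused with a message, and nothing moves.
- r.state(): the state, without advancing time (a new reading comes with each control period).
- r.read_camera(name): name is "scene" or "top" or "wrist"; returns a dict with "img" (480x640x3 uint8, blue, green, red), "z_map" (480x640 float32, m along the optical axis (not along the pixel's ray), 0 where there is no reading), "K" (3x3 intrinsics, pixels), "dist" ([k1, k2, p1, p2, k3] as OpenCV has them; the pictures are not rectified), "extrinsics" (4x4, takes a point from world to camera coordinates). Camera axes: x right, y up, looking along -z (the intrinsics and any distortion apply to the point x, -y, -z); pixel columns grow to the right and rows downward; lengths in m; the calibration is good to about 2 mm. A picture is of the moment at which its call begins.
- r.finish_job(): hands the job in; it is judged then, once.
The state is a dict: "clock": time; "joints": joint angles; "qd": joint speeds; "tau": joint torques, N m; "eef_pos": TCP position; "tcp_rot": TCP orientation; "force": force on the tool from outside, world axes, zero at the start; "ft_torque": the same for the moment, N m; "opening": finger opening in m; "gripper_force": force on a finger pad.
Only numpy, scipy, OpenCV 4.12 (cv2) and the standard library are available. Lean on these libraries where they do the work, as an engineer would, in place of code of your own. Each camera call takes 0.05 s, during which the arm holds its last target. There are 200 camera calls.

TASK

Put the gauge spool with the slimmer top boss on the test stand's upright spindle, boss up and fully home, and let go of it. Then squeeze the sprung tweezers clamped in the stand by their thumb rests, never letting the tips touch, until the tip gap equals the diameter of that spool's boss, and hold it steady: finish while still squeezing. Leave the other spool, the test block and the loupe where they are.

Things in the scene. Friction and masses are not known exactly. Their poses are not given: they have to be found in the camera images.
- stand: test stand, fixed: dark steel base plate 285 x 110 x 12 mm (x from -150 to +135 mm), heel clamp at its -x end (post 36 mm wide, 94 mm high), steel tweezers reaching from it towards +x at 68 mm height, spindle near its +x end. Origin: centre of the underside, z up; x runs along the tweezers from heel to tips and points away from the robot within 25 degrees.
- spindle_seat (a point): centre of the seat for the spool's underside, 28 mm above the bench, axes as the stand: top of a 36 mm pedestal; on it the spindle, 11 mm diameter, 26 mm tall, tapering to 6 mm over its last 7 mm. 95 mm ahead of the stand's origin, 45 mm beyond the tweezer tips: mount the spool with the gripper closing along the stand's y, to keep the fingers clear of the tips.
- squeeze_point (a point): midpoint of the two thumb rests, 68 mm above the bench, 15 mm behind the stand's origin, 65 mm short of the tips. The rests are upright round ribs, 10 mm across, heights 59 to 77 mm, outside each arm; pinch from above along the stand's y. Width over them 48 mm when open; each 1 mm less closes the tip gap by 1.68 mm (gap 16 mm = width 36.1 mm).
- blade_left (a joint): left (stand's +y) tweezer arm: rad, 0 = sprung open, grows as squeezed inwards, stop at 0.11. Upright hinge at the heel, 95 mm behind squeeze_point, 5 mm off the centre line. Spring 9 N m/rad: about 6 N on the thumb rest at 0.0625 rad. The arms are sprung separately, not coupled; only the gap between the tips counts.
- blade_right (a joint): right (stand's -y) tweezer arm: rad, 0 = sprung open, grows as squeezed inwards, stop at 0.11. Upright hinge at the heel, 95 mm behind squeeze_point, 5 mm off the centre line. Spring 9 N m/rad: about 6 N on the thumb rest at 0.0625 rad. The arms are sprung separately, not coupled; only the gap between the tips counts.
- tip_left (a point): inner face of the left tip at its very end, 68 mm above the bench, 50 mm ahead of the stand's origin. Tip gap = distance tip_left to tip_right: 36 mm when open, about 1 mm at the stops. Each tip is 160 mm from its hinge. Arms 4 mm thick, 14 mm tall at the heel, 8 mm at the tips.
- tip_right (a point): inner face of the right tip, as tip_left.
- spool_slim: aluminium gauge spool, 50 mm tall: two flanges 46 mm across, 5 mm thick (undersides at 0 and 25 mm) on a 27 mm hub; on top a solid round boss, 16 mm in diameter, heights 30 to 50 mm. 15 mm bore, open below, 30 mm deep. 0.1 to 0.2 kg. Starts standing boss up on the bench, on either side of the stand. Origin: centre of the underside, z up the axis. The one to mount; its boss gives the gap.
- spool_wide: aluminium gauge spool, 50 mm tall: two flanges 46 mm across, 5 mm thick (undersides at 0 and 25 mm) on a 27 mm hub; on top a solid round boss, 26 mm in diameter, heights 30 to 50 mm. 15 mm bore, open below, 30 mm deep. 0.1 to 0.2 kg. Starts standing boss up on the bench, on either side of the stand. Origin: centre of the underside, z up the axis. Not needed: leave it standing.
- test_block: bystander: plain steel hardness test block, a disc 60 mm across and 14 mm tall; origin at the centre of its underside.
- loupe: bystander: grey eye loupe, 38 mm across and 36 mm tall, waisted; origin at the centre of its underside.

How it is judged:
On the way, in this order (a step that is already met when the one before it is completed fails the run):
1. the slim-bossed spool is on the spindle, fully home, and let go of (horizontal distance between spool_slim and spindle_seat below 0.004 m and z of spool_slim in the frame of spindle_seat between -0.003 and 0.003 m and angle between spool_slim's own z axis and vertical below 0.08 rad and contact force between spool_slim and the fingers below 0.05 N), for 0.3 s.
2. both tweezer arms are squeezed by the fingers and the tip gap equals the boss's 16 mm, steady for a second (distance between tip_left and tip_right between 0.0135 and 0.0185 m and contact force between each of blade_left, blade_right and the fingers above 1 N and velocity of joint blade_left between -0.05 and 0.05 rad/s and velocity of joint blade_right between -0.05 and 0.05 rad/s), for 1 s.
At the end, for the whole second after the job is handed in: Slim-bossed spool home on the spindle (3 mm in height, 4 mm off axis, upright within 0.08 rad), not touched by the fingers; both tweezer arms pressed by the fingers (over 1 N), tip gap 16 mm within 2.5 mm and still (under 0.05 rad/s) (all of step 1 and all of step 2); the arm keeps its last pose, push and grip.
It fails at once if the tweezer tips were squeezed together (gap under 3 mm) (distance between tip_left and tip_right below 0.003 m).
It fails at once if the wide spool was moved (over 30 mm) (distance of spool_wide from where it was at the start of the episode above 0.03 m).
It fails at once if the test block was moved (over 30 mm) (distance of test_block from where it was at the start of the episode above 0.03 m).
It fails at once if the loupe was moved (over 30 mm) (distance of loupe from where it was at the start of the episode above 0.03 m).
It also fails if it takes over 48 s, if anything falls off the work surface, if the arm or the gripper's body presses on something with over 40 N, if the wrist force passes 120 N, or if a joint passes its speed limit or range.

## Working session

There is one attempt and no reset: what is moved stays moved. The work goes in short steps, Python scripts to look and compute and a tool call to move; the robot and the scene stay as the last step left them, time stands still between calls to the robot, and variables do not carry over. Pictures are saved under pics/ and viewed, at most 10 in all, crops included, and the job is handed in when it is done.

```bash
ls; mkdir -p pics; cat > h.py <<'E'
import cv2, numpy as np
from station import r
def cam(n):
    c=r.read_camera(n); return c
def undist(c,uv):
    p=cv2.undistortPoints(np.array(uv,float).reshape(-1,1,2),np.array(c["K"],float),np.array(c["dist"],float)).reshape(-1,2)
    return p
def ray(c,uv):
    p=undist(c,uv); d=np.c_[p[:,0],-p[:,1],-np.ones(len(p))]
    E=np.array(c["extrinsics"]);R=E[:3,:3]
    return -R.T@E[:3,3], d@R
def plane(c,uv,z):
    o,d=ray(c,uv); return o+d*((z-o[2])/d[:,2])[:,None]
def cloud(c):
    v,u=np.mgrid[0:480,0:640]; uv=np.c_[u.ravel(),v.ravel()]
    o,d=ray(c,uv); return (o+d*c["z_map"].ravel()[:,None]).reshape(480,640,3)
E
python3 - <<'E'
from h import *
a=cam("scene");b=cam("top")
cv2.imwrite("pics/s.png",a["img"]);cv2.imwrite("pics/t.png",b["img"])
np.savez("t0.npz",**b);np.savez("s0.npz",**a)
for c in(a,b):
    print(ray(c,[[320,240]]),c["K"],c["dist"], (c["z_map"]>0).mean())
print(r.state())
E
```

```text
pics
station.py
(array([0.91714968, 0.67973081, 0.576687  ]), array([[-0.38844139, -0.74856203, -0.53745342]])) [[500.05148693   0.         324.29957763]
 [  0.         500.05148693 241.87575308]
 [  0.           0.           1.        ]] [-0.01083086  0.          0.          0.          0.        ] 0.9959928385416666
(array([0.38355713, 0.01259743, 0.99685608]), array([[ 1.72936822e-01,  5.56257264e-04, -9.85112058e-01]])) [[435.13855145   0.         327.20497629]
 [  0.         435.13855145 236.13163609]
 [  0.           0.           1.        ]] [-0.10354289  0.          0.          0.          0.        ] 0.9960286458333333
{'clock': 0.1, 'joints': array([-1.39437832e+00,  2.77131367e-01, -2.77606063e-02,  1.26802632e+00,
       -1.56041997e-05,  1.46742534e+00]), 'qd': array([-0.00139418, -0.00035167,  0.00288419, -0.00010762, -0.00155897,
       -0.00076568]), 'tau': array([ 3.23729237e-04, -4.46708286e+01,  2.96128267e+01,  8.41648027e-03,
       -6.12336839e-05,  5.58838650e-06]), 'eef_pos': array([ 0.17249934, -0.60012959,  0.30281721]), 'tcp_rot': array([-3.10880225e+00, -4.37763842e-01,  1.46108318e-04]), 'force': array([ 0.01081311,  0.18242128, -0.36813587]), 'ft_torque': array([-0.03176203,  0.02261678,  0.00413747]), 'gripper_force': 0.0, 'opening': 0.08524112504438366}
```

View pics/t.png

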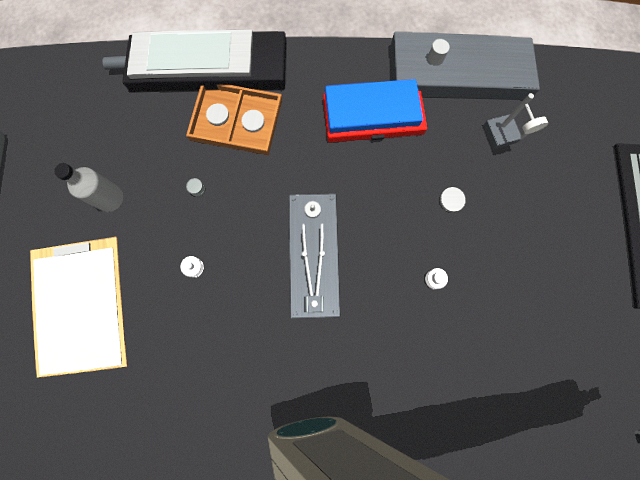

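View pics/s.png

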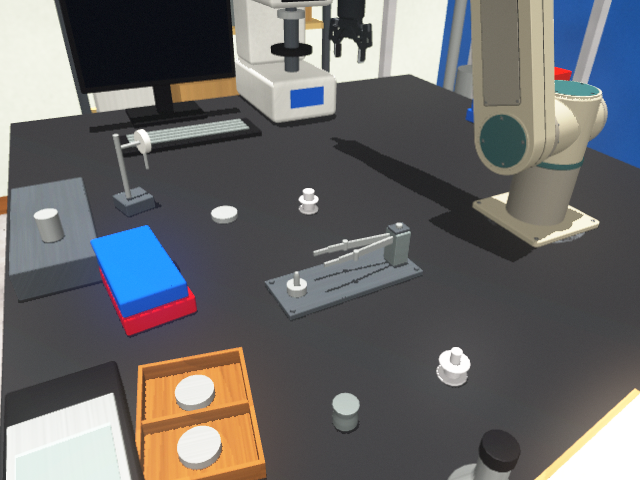

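The top view shows spools at (192,267) and (437,279), spindle at (312,209), tweezers along column ~313, block at (453,199) and loupe at (195,187). In the scene view the spools are at (454,366) (left one) and (308,200). Next I measure the boss widths, the spool positions and the stand.

```bash
cat > m.py <<'E'
from h import *
b=dict(np.load("t0.npz"));a=dict(np.load("s0.npz"))
Pt=cloud(b);Ps=cloud(a)
for name,uv,suv in(("L",(192,267),(454,366)),("R",(437,279),(308,200))):
  for cn,c,P,(u,v),h in(("top",b,Pt,uv,20),("scene",a,Ps,suv,26)):
    W=P[v-h:v+h,u-h:u+h].reshape(-1,3)
    z=W[:,2]; top=W[z>.046]; fl=W[(z>.027)&(z<.033)]
    print(name,cn,"zmax",z.max().round(4),"boss n",len(top),np.ptp(top,axis=0).round(4),((top.max(0)+top.min(0))/2).round(4),"flange",len(fl),np.ptp(fl,axis=0).round(4),((fl.max(0)+fl.min(0))/2).round(4))
    # area based boss diameter
    m=(P[...,2]>.046);m[:v-h]=0;m[v+h:]=0;m[:,:u-h]=0;m[:,u+h:]=0
# stand base: plate mask
W=Pt[185:330,280:350]; z=W[...,2]
m=((z>.006)&(z<.018)).astype(np.uint8)
ij=np.argwhere(m); pts=W[m>0][:,:2].astype(np.float32)
rect=cv2.minAreaRect(pts);print("plate",rect,np.median(z[m>0]))
for lo,hi,nm in((.05,.056,"spindle"),(.022,.033,"ped"),(.06,.08,"arms"),(.085,.1,"post")):
  mm=(z>lo)&(z<hi); q=W[mm]; print(nm,len(q),q.min(0).round(4) if len(q) else 0,q.max(0).round(4) if len(q) else 0)
cv2.imwrite("pics/z.png",np.hstack([cv2.resize(b["img"][247:287,172:212],(400,400)),cv2.resize(b["img"][259:299,417:457],(400,400))]))
E
python3 m.py
```

```text
L top zmax 0.9969 boss n 57 [0.119  0.3004 0.9494] [0.4431 0.1628 0.5221] flange 238 [0.0433 0.0434 0.0058] [0.4949 0.3041 0.03  ]
L scene zmax 0.5767 boss n 114 [0.4328 0.3851 0.5305] [0.7007 0.4872 0.3114] flange 430 [0.0453 0.0462 0.0058] [0.4941 0.3032 0.03  ]
R top zmax 0.9969 boss n 116 [0.0969 0.2773 0.9507] [ 0.432  -0.1261  0.5215] flange 172 [0.0431 0.0451 0.0059] [ 0.4681 -0.251   0.03  ]
R scene zmax 0.5767 boss n 85 [0.4639 0.9474 0.5307] [0.6852 0.206  0.3113] flange 71 [0.0443 0.0429 0.0058] [ 0.4664 -0.2501  0.03  ]
plate ((0.5244355201721191, 0.03239971399307251), (0.2841217517852783, 0.11968928575515747), 1.4020498991012573) 0.011573186900135202
spindle 11 [0.6222 0.0289 0.0502] [0.629  0.0334 0.0545]
ped 169 [0.6076 0.0132 0.0227] [0.6424 0.0477 0.0317]
arms 307 [0.3964 0.0045 0.0614] [0.5817 0.0501 0.08  ]
post 215 [0.3942 0.0088 0.085 ] [0.4252 0.0379 0.096 ]
```

View pics/z.png

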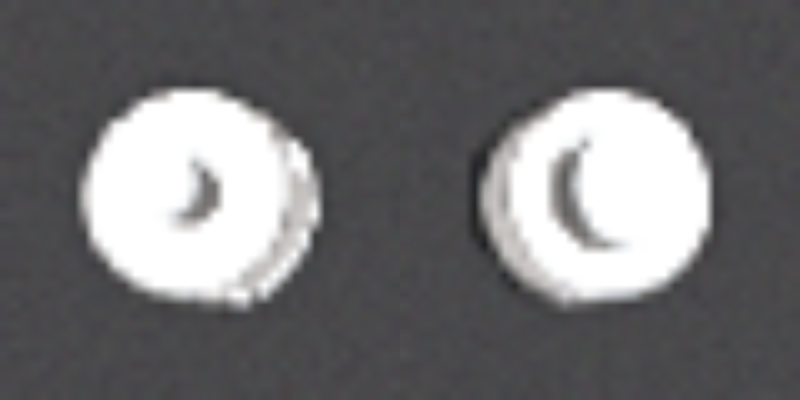

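Left spool (top 192,267) is the slim one: its boss covers 57 px above 46 mm against 116 px for the right one, and the crop shows a small crescent against a big one. I refine the stand's pose and begin turning the tool half round.

Units first: turns go in shares of 2 rad. So -0.12 rad / 2 = -0.06.

```bash
cat > st.py <<'E'
from h import *
b=dict(np.load("t0.npz"));a=dict(np.load("s0.npz"))
def tri(uv1,uv2):
    o1,d1=ray(b,[uv1]);o2,d2=ray(a,[uv2]);d1=d1[0];d2=d2[0]
    t=np.linalg.lstsq(np.c_[d1,-d2],o2-o1,rcond=None)[0]
    p,q=o1+t[0]*d1,o2+t[1]*d2; return ((p+q)/2).round(4),np.linalg.norm(p-q).round(4)
P=cloud(b)
g=cv2.cvtColor(b["img"],cv2.COLOR_BGR2GRAY)
m=(g>75).astype(np.uint8); m[:190]=0;m[325:]=0;m[:,:280]=0;m[:,350:]=0
cs=max(cv2.findContours(m,0,1)[0],key=cv2.contourArea)
w=plane(b,cs.reshape(-1,2),.012)[:,:2].astype(np.float32)
print("plate",cv2.minAreaRect(w),cv2.contourArea(cs))
box=cv2.boxPoints(cv2.minAreaRect(w));print(box)
for nm,lo,hi,s in(("ped",.022,.031,1),("post",.088,.098,1)):
    mm=(P[...,2]>lo)&(P[...,2]<hi);mm[:190]=0;mm[325:]=0;mm[:,:280]=0;mm[:,350:]=0
    n,l,st,ce=cv2.connectedComponentsWithStats(mm.astype(np.uint8)); k=1+np.argmax(st[1:,4])
    q=P[l==k]; print(nm,st[k],cv2.minEnclosingCircle(q[:,:2].astype(np.float32)),cv2.minAreaRect(q[:,:2].astype(np.float32)),np.median(q[:,2]))
Q=cloud(a)
for nm,c,PP,(u,v) in(("sc",a,Q,(297,287)),):
    h=20;W=PP[v-h:v+h,u-h:u+h].reshape(-1,3);q=W[(W[:,2]>.025)&(W[:,2]<.031)]
    print(nm,len(q),cv2.minEnclosingCircle(q[:,:2].astype(np.float32)),np.median(q[:,2]));q=W[(W[:,2]>.034)&(W[:,2]<.06)];print(q.mean(0),q[:,2].max())
E
python3 st.py
```

```text
plate ((0.522948145866394, 0.029344409704208374), (0.28909730911254883, 0.11381120979785919), 1.8189009428024292) 5877.0
[[ 0.37666613  0.0816333 ]
 [ 0.38027853 -0.03212057]
 [ 0.66923016 -0.02294448]
 [ 0.66561776  0.09080939]]
ped [305 202  16  16 168] ((0.6255403757095337, 0.030452685430645943), 0.018364345654845238) ((0.6250219941139221, 0.03045780397951603), (0.03446550667285919, 0.03476686775684357), 89.5747299194336) 0.027585416736350732
post [308 296  14  16 104] ((0.4096674919128418, 0.02430850639939308), 0.018070092424750328) ((0.4096651077270508, 0.024347392842173576), (0.030845563858747482, 0.026924679055809975), 0.03494879603385925) 0.08972946884132343
sc 176 ((0.6260905861854553, 0.029051190242171288), 0.01884947158396244) 0.029410020817944693
[0.62639759 0.03165666 0.04559375] 0.05681156163599399
```

Call:
tcp_steps --offsets '[{"aperture": 0.085,"yaw": -0.06},{"aperture": 0.085,"yaw": -0.06},{"aperture": 0.085,"yaw": -0.06},{"aperture": 0.085,"yaw": -0.06},{"aperture": 0.085,"yaw": -0.06},{"aperture": 0.085,"yaw": -0.06},{"aperture": 0.085,"yaw": -0.06},{"aperture": 0.085,"yaw": -0.06},{"aperture": 0.085,"yaw": -0.06},{"aperture": 0.085,"yaw": -0.06}]'

```text
clock: 0.93
eef_pos: [0.1725, -0.6003, 0.3032]
tcp_rot: [-2.313, -2.124, -0.001]
force: [-0.4, -0.7, 0.2]
opening: 0.0848
gripper_force: 0.0
```

Call:
tcp_steps --offsets '[{"aperture": 0.085,"yaw": -0.06},{"aperture": 0.085,"yaw": -0.06},{"aperture": 0.085,"yaw": -0.06},{"aperture": 0.085,"yaw": -0.06},{"aperture": 0.085,"yaw": -0.06},{"aperture": 0.085,"yaw": -0.06},{"aperture": 0.085,"yaw": -0.06},{"aperture": 0.085,"yaw": -0.06},{"aperture": 0.085,"yaw": -0.06},{"aperture": 0.085,"yaw": -0.06}]'

```text
clock: 1.77
eef_pos: [0.1725, -0.6003, 0.3032]
tcp_rot: [-0.71, -3.06, -0.002]
force: [0.0, 0.5, -0.2]
opening: 0.0852
gripper_force: 0.0
```

Call:
tcp_steps --offsets '[{"aperture": 0.085,"yaw": -0.06},{"aperture": 0.085,"yaw": -0.06},{"aperture": 0.085,"yaw": -0.06},{"aperture": 0.085,"yaw": -0.05}]'

```text
clock: 2.1
eef_pos: [0.1725, -0.6003, 0.3032]
tcp_rot: [0.006, -3.141, -0.002]
force: [0.1, 0.2, -0.4]
opening: 0.0848
gripper_force: 0.0
```

Call:
tcp_steps --offsets '[{"aperture": 0.085,"sx": -0.0134,"sy": 0.0377},{"aperture": 0.085,"sx": -0.0134,"sy": 0.0377},{"aperture": 0.085,"sx": -0.0134,"sy": 0.0377},{"aperture": 0.085,"sx": -0.0134,"sy": 0.0377},{"aperture": 0.085,"sx": -0.0134,"sy": 0.0377},{"aperture": 0.085,"sx": -0.0134,"sy": 0.0377},{"aperture": 0.085,"sx": -0.0134,"sy": 0.0377},{"aperture": 0.085,"sx": -0.0134,"sy": 0.0377},{"aperture": 0.085,"sx": -0.0134,"sy": 0.0377},{"aperture": 0.085,"sx": -0.0134,"sy": 0.0377}]'

```text
clock: 2.93
eef_pos: [0.3071, -0.2219, 0.3036]
tcp_rot: [-0.004, -3.142, -0.001]
force: [1.6, -0.8, 0.5]
opening: 0.0846
gripper_force: 0.0
```

Call:
tcp_steps --offsets '[{"aperture": 0.085,"sx": -0.0134,"sy": 0.0377},{"aperture": 0.085,"sx": -0.0134,"sy": 0.0377},{"aperture": 0.085,"sx": -0.0134,"sy": 0.0377},{"aperture": 0.085,"sx": -0.0134,"sy": 0.0377},{"aperture": 0.085,"sx": -0.0134,"sy": 0.0377},{"aperture": 0.085,"sx": -0.0134,"sy": 0.0377},{"aperture": 0.085,"sx": -0.0134,"sy": 0.0377},{"aperture": 0.085,"sx": -0.0134,"sy": 0.0377},{"aperture": 0.085,"sx": -0.0134,"sy": 0.0377},{"aperture": 0.085,"sx": -0.0134,"sy": 0.0377}]'

```text
clock: 3.77
eef_pos: [0.4417, 0.155, 0.3036]
tcp_rot: [-0.002, -3.141, 0.0]
force: [1.5, -0.2, 0.6]
opening: 0.0846
gripper_force: 0.0
```

Call:
tcp_steps --offsets '[{"aperture": 0.085,"sx": -0.0134,"sy": 0.0377,"sz": 0.02},{"aperture": 0.085,"sx": -0.0134,"sy": 0.0377,"sz": 0.02},{"aperture": 0.085,"sx": -0.0134,"sy": 0.0377,"sz": 0.02},{"aperture": 0.085,"sx": -0.0134,"sy": 0.037,"sz": 0.02,"yaw": -0.015},{"aperture": 0.085}]'

```text
clock: 4.18
eef_pos: [0.4922, 0.2972, 0.224]
tcp_rot: [0.053, -3.136, -0.0]
force: [0.1, -0.4, 0.3]
opening: 0.0851
gripper_force: 0.0
```

```bash
cat > w.py <<'E'
import sys
from h import *
c=cam("wrist");cv2.imwrite(f"pics/{sys.argv[1]}.png",c["img"]);np.savez(sys.argv[1]+".npz",**c)
s=r.state();print(s["eef_pos"],s["tcp_rot"],s["joints"].round(2),ray(c,[[320,240]]))
E
python3 w.py w1
```

```text
[0.4914048  0.29495011 0.22557379] [ 5.00957503e-02 -3.13606823e+00  3.07845841e-03] [ 0.43  0.24 -0.24  1.09  0.    0.4 ] (array([0.40918649, 0.29476148, 0.29433364]), array([[ 0.31387544,  0.01253969, -0.94939696]]))
```

View pics/w1.png

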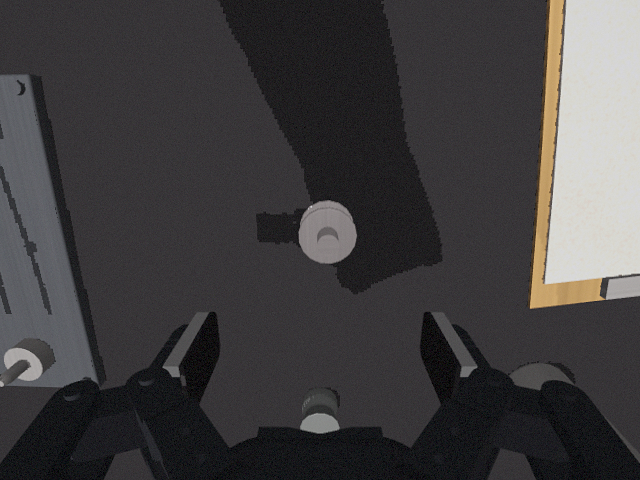

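The wrist view shows the slim spool at (327,232) with a thin boss top at (327,240), the loupe at (320,410) behind it and the spindle at (20,365). I measure it in this view.

```bash
cat > sp.py <<'E'
import sys
from h import *
c=dict(np.load(sys.argv[1]+".npz"));P=cloud(c)
u0,u1,v0,v1=map(int,sys.argv[2:6])
W=P[v0:v1,u0:u1].reshape(-1,3)
for lo,hi in((.028,.032),(.046,.053)):
    q=W[(W[:,2]>lo)&(W[:,2]<hi)];print(lo,len(q),cv2.minEnclosingCircle(q[:,:2].astype(np.float32)),np.median(q[:,2]))
for i in range(2): s=r.state();print(s["eef_pos"],s["tcp_rot"])
E
python3 sp.py w1 285 370 190 275; python3 -c "
from h import *
print(r.grip_point_offset)
for n,b,p in(('t0',(172,212,247,287),0),('s0',(425,485,335,395),0)):
    c=dict(np.load(n+'.npz'));W=cloud(c)[b[2]:b[3],b[0]:b[1]].reshape(-1,3);q=W[(W[:,2]>.028)&(W[:,2]<.032)];print(cv2.minEnclosingCircle(q[:,:2].astype(np.float32)))"
```

```text
0.028 2022 ((0.49297091364860535, 0.30355873703956604), 0.02289760299026966) 0.029818349827113483
0.046 398 ((0.4933207631111145, 0.3036159574985504), 0.008150225505232811) 0.049871856443188714
[0.4914048  0.29495011 0.22557379] [ 5.00957503e-02 -3.13606823e+00  3.07845841e-03]
[0.4914048  0.29495011 0.22557379] [ 5.00957503e-02 -3.13606823e+00  3.07845841e-03]
0.0539
((0.4949083924293518, 0.3050752282142639), 0.023230530321598053)
((0.49414554238319397, 0.30285438895225525), 0.023814111948013306)
```

Call:
tcp_steps --offsets '[{"aperture": 0.085,"sy": 0.004,"sz": 0.02},{"aperture": 0.085,"sz": 0.02},{"aperture": 0.085}]'

```text
clock: 4.48
eef_pos: [0.4894, 0.2952, 0.1857]
tcp_rot: [0.043, -3.135, 0.005]
force: [-0.7, -0.5, -0.6]
opening: 0.085
gripper_force: 0.0
```

Call:
tcp_steps --offsets '[{"aperture": 0.085,"sx": -0.004,"sy": 0.0085},{"aperture": 0.085,"sz": 0.03},{"aperture": 0.085,"sz": 0.03},{"aperture": 0.085,"sz": 0.02},{"aperture": 0.085}]'

```text
clock: 4.9
eef_pos: [0.494, 0.3044, 0.1066]
tcp_rot: [0.043, -3.136, 0.004]
force: [-1.9, -0.6, -0.0]
opening: 0.0846
gripper_force: 0.0
```

Call:
tcp_steps --offsets '[{"aperture": 0.085,"sz": 0.014},{"aperture": 0.085,"sz": 0.0135},{"aperture": 0.085},{"aperture": 0.04},{"aperture": 0.04},{"aperture": 0.04},{"aperture": 0.04},{"aperture": 0.04},{"aperture": 0.04},{"aperture": 0.04}]'

```text
clock: 5.73
eef_pos: [0.4973, 0.3061, 0.0838]
tcp_rot: [-0.044, 3.138, 0.002]
force: [-0.6, -1.0, 5.7]
opening: 0.0429
gripper_force: 61.2
```

Call:
tcp_steps --offsets '[{"aperture": 0.04},{"aperture": 0.04}]'

```text
clock: 5.9
eef_pos: [0.4973, 0.3061, 0.0838]
tcp_rot: [-0.044, 3.138, 0.002]
force: [-0.4, -1.3, 5.3]
opening: 0.0434
gripper_force: 61.2
```

```bash
python3 w.py w2; python3 -c "
from h import *
c=cam('scene');cv2.imwrite('pics/s2.png',cv2.resize(c['img'][260:440,340:580],(800,600)))"
```

```text
[0.49727807 0.30612902 0.08384234] [-4.41048132e-02  3.13806785e+00  1.63550120e-03] [ 0.44  0.4  -0.36  0.8  -0.    0.41] (array([0.41370792, 0.30403628, 0.15346527]), array([[ 0.32141315,  0.01168227, -0.94688264]]))
```

View pics/w2.png

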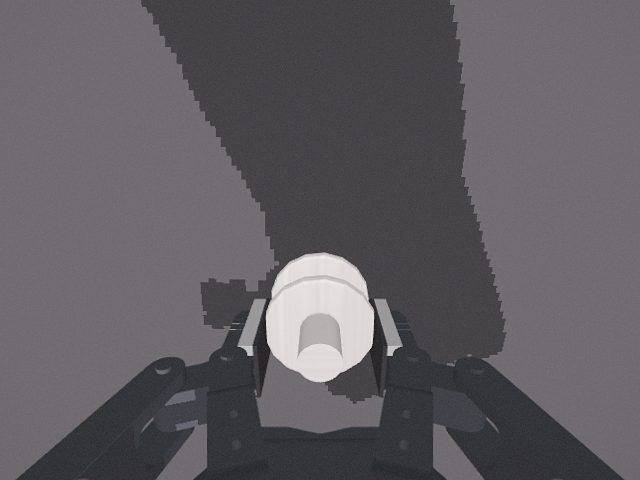

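View pics/s2.png

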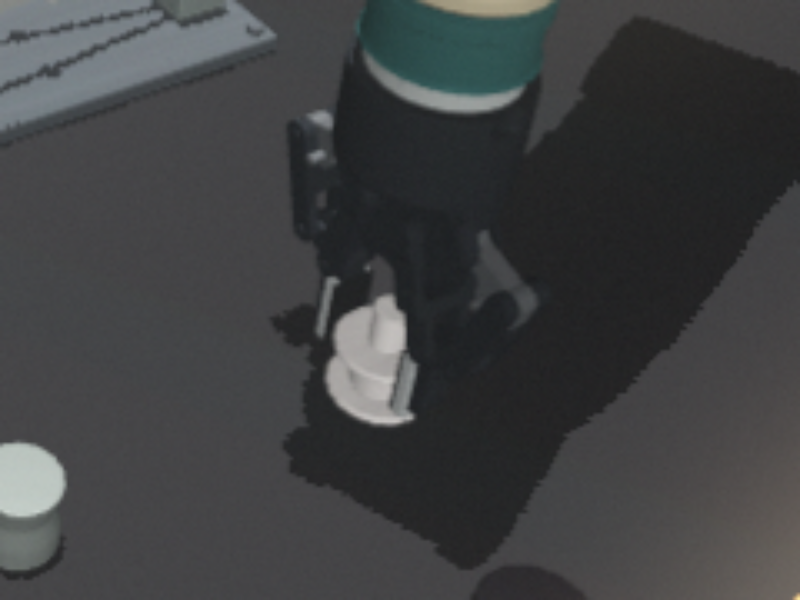

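The wrist view shows the spool gripped by its upper flange, at (320,325), between both pads. The scene crop shows the pads on the upper flange, perhaps slightly tilted. I measure the tilt and offset.

```bash
cat > tilt.py <<'E'
import sys
from h import *
c=dict(np.load(sys.argv[1]+".npz"));P=cloud(c);s=r.state()
u0,u1,v0,v1=map(int,sys.argv[2:6]);zt=float(sys.argv[6])   # zt expected boss top height
W=P[v0:v1,u0:u1].reshape(-1,3)
f=W[abs(W[:,2]-(zt-.02))<.005];
for k in range(3):
    A=np.c_[f[:,:2]-f[:,:2].mean(0),np.ones(len(f))];x=np.linalg.lstsq(A,f[:,2],rcond=None)[0];e=abs(A@x-f[:,2]);f=f[e<max(.0007,.0)] if k<2 else f
cf=cv2.minEnclosingCircle(f[:,:2].astype(np.float32));q=W[abs(W[:,2]-zt)<.003];cb=cv2.minEnclosingCircle(q[:,:2].astype(np.float32))
print("flange",len(f),cf,"z",f[:,2].mean(),"slopes",x[:2]);print("boss",len(q),cb,np.median(q[:,2]))
print("boss tilt est",(np.array(cb[0])-cf[0])/.02)
print("flange rel tcp",np.array(cf[0])-s["eef_pos"][:2],"boss rel",np.array(cb[0])-s["eef_pos"][:2])
E
python3 tilt.py w2 262 385 250 390 .05;
```

```text
flange 4685 ((0.4954886734485626, 0.30771467089653015), 0.025692829862236977) z 0.029928537773309224 slopes [9.32142961e-03 6.62588389e-05]
boss 1863 ((0.49647074937820435, 0.30711352825164795), 0.024214178323745728) 0.04992544177144867
boss tilt est [ 0.0491038  -0.03005713]
flange rel tcp [-0.00177418  0.00160577] boss rel [-0.00079211  0.00100463]
```

Call:
tcp_steps --offsets '[{"aperture": 0.04,"sz": -0.01},{"aperture": 0.04,"sz": -0.02},{"aperture": 0.04,"sz": -0.03},{"aperture": 0.04,"sz": -0.03},{"aperture": 0.04}]'

```text
clock: 6.42
eef_pos: [0.4996, 0.3075, 0.179]
tcp_rot: [-0.044, 3.131, 0.008]
force: [1.3, 0.2, -0.1]
opening: 0.0428
gripper_force: 62.4
```

Call:
tcp_steps --offsets '[{"aperture": 0.04,"sx": -0.008,"sy": -0.018},{"aperture": 0.04,"sx": -0.016,"sy": -0.037},{"aperture": 0.04,"sx": -0.016,"sy": -0.037},{"aperture": 0.04,"sx": -0.016,"sy": -0.037},{"aperture": 0.04,"sx": -0.016,"sy": -0.037},{"aperture": 0.04,"sx": -0.016,"sy": -0.037},{"aperture": 0.04,"sx": -0.016,"sy": -0.037},{"aperture": 0.04,"sx": -0.01,"sy": -0.025},{"aperture": 0.04},{"aperture": 0.04}]'

```text
clock: 7.25
eef_pos: [0.6177, 0.0424, 0.1718]
tcp_rot: [0.04, -3.141, -0.001]
force: [-0.2, 0.5, -0.7]
opening: 0.0426
gripper_force: 62.5
```

```bash
python3 w.py w3
python3 -c "
from h import *
c=cam('scene');np.savez('s3.npz',**c);cv2.imwrite('pics/s3.png',cv2.resize(c['img'][150:330,200:440],(800,600)))"
```

```text
[0.61698225 0.04363973 0.1715688 ] [ 4.24429394e-02 -3.14034504e+00 -1.15006915e-03] [-0.03  0.36 -0.2   1.01  0.   -0.06] (array([0.53439078, 0.04064062, 0.24169267]), array([[ 0.31839673,  0.01025921, -0.94791766]]))
```

View pics/w3.png

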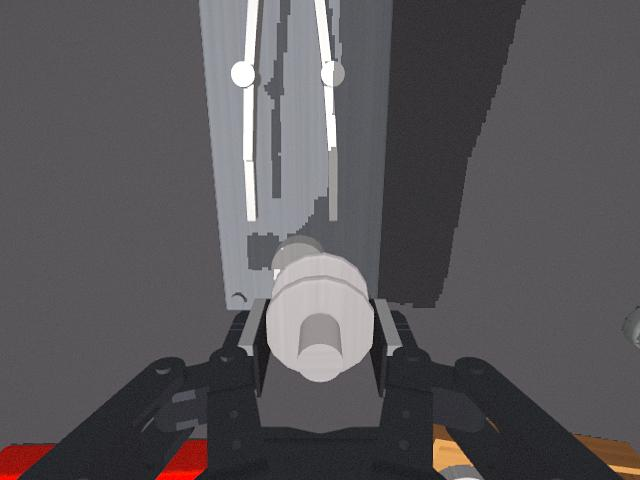

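The wrist view shows the spool held upright at (320,320), the rests at (243,74) and (332,73), the tips ending at (251,220) and (333,220), and the pedestal partly hidden at (297,252). I locate everything in this one camera frame.

```bash
cat > loc.py <<'E'
from h import *
c=dict(np.load("w3.npz"));P=cloud(c);s=r.state();t=s["eef_pos"]
circ=lambda q:cv2.minEnclosingCircle(q[:,:2].astype(np.float32))
W=P[335:385,293:347].reshape(-1,3);bz=W[:,2];b=W[bz>bz[bz<.3].max()-.003];b=b[b[:,2]<.3];print("boss",len(b),circ(b),np.median(b[:,2]))
W=P[270:345,275:367].reshape(-1,3);f=W[abs(W[:,2]-(np.median(b[:,2])-.02))<.004]
A=np.c_[f[:,:2]-f[:,:2].mean(0),np.ones(len(f))];x=np.linalg.lstsq(A,f[:,2],rcond=None)[0];print("flange",len(f),circ(f),"slopes",x)
rests=[]
for u,v in((243,74),(332,73)):
    W=P[v-16:v+16,u-16:u+16].reshape(-1,3);q=W[abs(W[:,2]-.077)<.002];k=circ(q);print("rest",len(q),k,np.median(q[:,2]));rests.append(k[0])
tips=[]
for u,v in((251,220),(333,220)):
    W=P[v-40:v+5,u-14:u+14].reshape(-1,3);q=W[abs(W[:,2]-.072)<.003];e=q[q[:,0]>q[:,0].max()-.006];tips.append(e[:,:2].mean(0)+[.003,0]);print("tip",len(q),q[:,0].max(),e.mean(0),np.median(q[:,2]))
M=np.mean(rests,0);T=np.mean(tips,0);print("restmid",M,"tipmid",T)
d=np.subtract(rests[0],rests[1]);print("rest span",np.linalg.norm(d),"yaw from rests",np.arctan2(-d[0],d[1]),"yaw mid",np.arctan2(*(T-M)[::-1]))
W=P[225:275,265:335].reshape(-1,3);q=W[abs(W[:,2]-.028)<.002];print("ped",len(q),q[:,:2].min(0),q[:,:2].max(0))
m=((abs(P[...,2]-.012)<.003)).astype(np.uint8)
# plate left/right edges on rows 100..200
L=[];R=[]
for v in range(60,200,5):
    cc=np.where(m[v,190:400])[0]+190;L.append(P[v,cc[0],:2]);R.append(P[v,cc[-1],:2])
for E in(L,R):
    E=np.array(E);k=np.polyfit(E[:,0],E[:,1],1);print("edge yaw",k[0],"y at .53",np.polyval(k,.53),"y at .625",np.polyval(k,.625))
yaw=.0285
for nm,p,o in(("rest",M,.110),("tip",T,.045)): print("seat from",nm,p+o*np.array([np.cos(yaw),np.sin(yaw)]))
print("tcp",t,"boss-tcp",np.array(circ(b)[0])-t[:2])
E
python3 loc.py
```

```text
boss 14 ((0.5343908071517944, 0.04064062237739563), 9.999999747378752e-05) 0.2416926699953785
flange 0 ((0.0, 0.0), 0.0) slopes [0. 0. 0.]
rest 533 ((0.5161170363426208, 0.009199569001793861), 0.00666385842487216) 0.07677059787469293
rest 521 ((0.5148810148239136, 0.044207148253917694), 0.006736848037689924) 0.07680754451104665
tip 382 0.5819616700308188 [0.57900402 0.00862621 0.07182303] 0.07183412337183838
tip 318 0.5806916517205342 [0.57770908 0.04819458 0.07185644] 0.0718784986648434
restmid [0.51549903 0.02670336] tipmid [0.58135655 0.02841039]
rest span 0.03502939271937837 yaw from rests -3.1063000592471948 yaw mid 0.025914314843856506
ped 733 [0.60744267 0.01175113] [0.63084618 0.04251092]
edge yaw 0.02909810333053964 y at .53 -0.027104693026059803 y at .625 -0.024340373209658536
edge yaw 0.028483422878314447 y at .53 0.08160740393090282 y at .625 0.0843133291043427
seat from rest [0.62545435 0.02983793]
seat from tip [0.62633828 0.02969272]
tcp [0.61657413 0.04444304 0.17145205] boss-tcp [-0.08218332 -0.00380242]loc.py:6: RuntimeWarning: Mean of empty slice.
  A=np.c_[f[:,:2]-f[:,:2].mean(0),np.ones(len(f))];x=np.linalg.lstsq(A,f[:,2],rcond=None)[0];print("flange",len(f),circ(f),"slopes",x)
  ret = um.true_divide(
```

```bash
sed -i 's/b=W\[bz>bz\[bz<.3\].max()-.003\];b=b\[b\[:,2\]<.3\]/b=W[abs(bz-bz[bz<.2].max())<.003]/' loc.py
```

Call:
tcp_steps --offsets '[{"aperture": 0.04},{"aperture": 0.04}]'

```text
clock: 7.52
eef_pos: [0.6166, 0.0453, 0.1715]
tcp_rot: [0.047, -3.141, -0.0]
force: [-0.2, 0.3, -2.0]
opening: 0.0429
gripper_force: 62.5
```

```bash
python3 w.py w3; python3 loc.py | egrep "boss|flange|tcp|seat"
```

```text
[0.61671455 0.04520231 0.1716171 ] [ 4.71682860e-02 -3.14072991e+00 -2.66944922e-04] [-0.03  0.36 -0.2   1.01  0.   -0.06] (array([0.53331436, 0.04309829, 0.24153452]), array([[ 0.31773227,  0.0115615 , -0.9481256 ]]))
boss 1451 ((0.6129472851753235, 0.0454874113202095), 0.008652807213366032) 0.13765893091517029
flange 4863 ((0.6094614267349243, 0.04605720937252045), 0.021281467750668526) slopes [0.0228122  0.00158009 0.11760232]
seat from rest [0.62702741 0.02991996]
seat from tip [0.62649419 0.02983567]
tcp [0.61671455 0.04520231 0.1716171 ] boss-tcp [-0.00376726  0.0002851 ]
```

Call:
tcp_steps --offsets '[{"aperture": 0.04,"sx": -0.006,"sy": -0.008},{"aperture": 0.04,"sx": -0.006,"sy": -0.008,"sz": 0.01},{"aperture": 0.04,"sz": 0.01},{"aperture": 0.04},{"aperture": 0.04},{"aperture": 0.04}]'

```text
clock: 8.07
eef_pos: [0.6293, 0.0282, 0.1509]
tcp_rot: [0.044, -3.14, -0.0]
force: [0.5, 0.3, -1.1]
opening: 0.0427
gripper_force: 62.5
```

```bash
python3 w.py w3; python3 loc.py | egrep "boss|flange|tcp|seat|restm"
```

```text
[0.62961547 0.02830536 0.15135971] [ 4.42463270e-02 -3.14061468e+00 -2.61416506e-04] [-0.06  0.4  -0.2   0.98  0.   -0.09] (array([0.5460842 , 0.02624279, 0.2209304 ]), array([[ 0.31688877,  0.01090673, -0.94841561]]))
boss 1482 ((0.6257694959640503, 0.028462015092372894), 0.008926067501306534) 0.11696066497431129
flange 4860 ((0.6220943331718445, 0.02890658937394619), 0.02117403969168663) slopes [ 0.02080664 -0.00027743  0.09693278]
  return _methods._mean(a, axis=axis, dtype=dtype,
  ret = ret.dtype.type(ret / rcount)
Traceback (most recent call last):
  File "loc.py", line 12, in <module>
    W=P[v-40:v+5,u-14:u+14].reshape(-1,3);q=W[abs(W[:,2]-.072)<.003];e=q[q[:,0]>q[:,0].max()-.006];tips.append(e[:,:2].mean(0)+[.003,0]);print("tip",len(q),q[:,0].max(),e.mean(0),np.median(q[:,2]))
                                                                                ~~~~~~~~~~^^
ValueError: zero-size array to reduction operation maximum which has no identity
```

Call:
tcp_steps --offsets '[{"aperture": 0.04,"sx": 0.0003,"sy": 0.0014},{"aperture": 0.04,"sz": 0.008},{"aperture": 0.04,"sz": 0.008},{"aperture": 0.04,"sz": 0.008},{"aperture": 0.04},{"aperture": 0.04}]'

```text
clock: 8.62
eef_pos: [0.6286, 0.0297, 0.1264]
tcp_rot: [0.044, -3.139, -0.0]
force: [-0.7, 0.0, -1.7]
opening: 0.0426
gripper_force: 62.5
```

```bash
python3 w.py w4; sed -i 's/^rests=.*/import sys;sys.exit()/' loc.py;sed -i 's/w3/w4/' loc.py; python3 loc.py
python3 -c "
from h import *
c=cam('scene');np.savez('s3.npz',**c);cv2.imwrite('pics/s4.png',cv2.resize(c['img'][190:330,220:400],(770,600)))"
```

```text
[0.62906821 0.02973098 0.12699929] [ 4.43262598e-02 -3.14003302e+00 -2.27231082e-04] [-0.06  0.42 -0.22  0.93  0.   -0.08] (array([0.54543475, 0.02771857, 0.19647759]), array([[ 0.3162162 ,  0.01084526, -0.94864077]]))
boss 13 ((0.5454347729682922, 0.027718570083379745), 9.999999747378752e-05) 0.19647759231390793
flange 0 ((0.0, 0.0), 0.0) slopes [0. 0. 0.]loc.py:6: RuntimeWarning: Mean of empty slice.
  A=np.c_[f[:,:2]-f[:,:2].mean(0),np.ones(len(f))];x=np.linalg.lstsq(A,f[:,2],rcond=None)[0];print("flange",len(f),circ(f),"slopes",x)
  ret = um.true_divide(
```

View pics/s4.png

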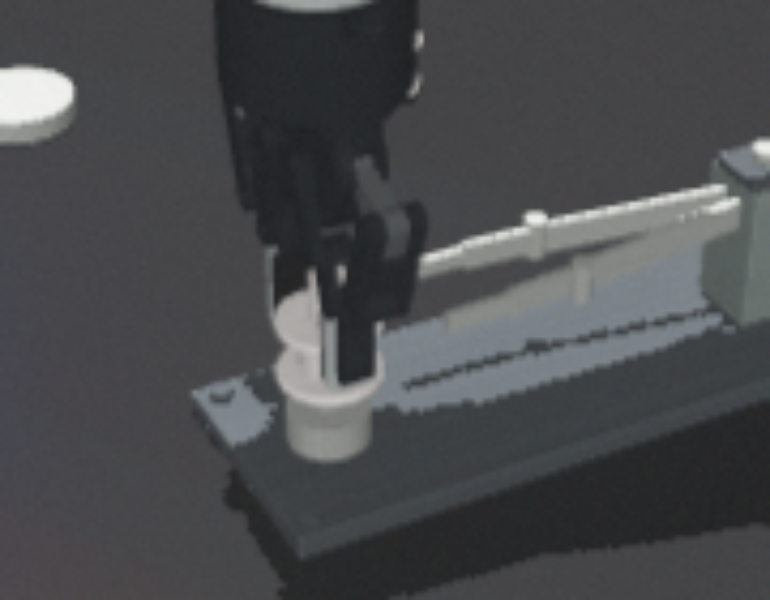

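The spool sits concentric above the pedestal with its underside near 43 mm. It is already over the spindle and there is no contact force, so I lower it home.

Call:
tcp_steps --offsets '[{"aperture": 0.04,"sz": 0.006},{"aperture": 0.04,"sz": 0.005},{"aperture": 0.04,"sz": 0.002},{"aperture": 0.04},{"aperture": 0.04}]'

```text
clock: 9.13
eef_pos: [0.6292, 0.0297, 0.1143]
tcp_rot: [0.044, -3.141, -0.0]
force: [0.5, 0.2, -1.1]
opening: 0.0427
gripper_force: 62.6
```

Call:
tcp_steps --offsets '[{"aperture": 0.04,"sz": 0.0015},{"aperture": 0.04},{"aperture": 0.04}]'

```text
clock: 9.38
eef_pos: [0.6295, 0.0297, 0.1132]
tcp_rot: [-0.044, 3.141, -0.0]
force: [0.8, 1.0, -1.5]
opening: 0.043
gripper_force: 62.6
```

Call:
tcp_steps --offsets '[{"aperture": 0.04,"sz": 0.0015},{"aperture": 0.04},{"aperture": 0.04}]'

```text
clock: 9.63
eef_pos: [0.6297, 0.0297, 0.1119]
tcp_rot: [-0.044, 3.141, -0.0]
force: [-0.6, 0.3, 0.5]
opening: 0.0427
gripper_force: 62.6
```

Call:
tcp_steps --offsets '[{"aperture": 0.055},{"aperture": 0.085},{"aperture": 0.085},{"aperture": 0.085},{"aperture": 0.085},{"aperture": 0.085},{"aperture": 0.085}]'

```text
clock: 10.22
eef_pos: [0.6295, 0.0297, 0.1117]
tcp_rot: [-0.044, 3.141, -0.0]
force: [0.5, -0.8, 0.4]
opening: 0.085
gripper_force: 0.0
```

Call:
tcp_steps --offsets '[{"aperture": 0.085,"sz": -0.02},{"aperture": 0.085,"sz": -0.03},{"aperture": 0.085,"sz": -0.03},{"aperture": 0.085,"sz": -0.03},{"aperture": 0.085,"sz": -0.02},{"aperture": 0.085},{"aperture": 0.085}]'

```text
clock: 10.8
eef_pos: [0.6305, 0.0296, 0.2436]
tcp_rot: [-0.044, 3.137, -0.0]
force: [-0.5, -0.1, -0.6]
opening: 0.0848
gripper_force: 0.0
```

```bash
python3 w.py w5; cat > chk.py <<'E'
from h import *
circ=lambda q:cv2.minEnclosingCircle(q[:,:2].astype(np.float32))
for n in("scene","top","wrist"):
    P=cloud(cam(n)).reshape(-1,3);P=P[np.hypot(P[:,0]-.626,P[:,1]-.03)<.03]
    b=P[abs(P[:,2]-.078)<.004];f=P[abs(P[:,2]-.058)<.003]
    if len(f)>20:
        A=np.c_[f[:,:2]-f[:,:2].mean(0),np.ones(len(f))];x=np.linalg.lstsq(A,f[:,2],rcond=None)[0]
        print(n,"boss",len(b),circ(b) if len(b) else 0,np.median(b[:,2]),"flange",len(f),circ(f),np.median(f[:,2]),x[:2])
E
python3 chk.py
```

```text
[0.62941045 0.02966212 0.24172998] [-4.42881222e-02  3.14086205e+00 -1.01038170e-04] [-0.06  0.32 -0.1   1.15 -0.   -0.08] (array([0.5469189 , 0.0276294 , 0.31314898]), array([[ 0.32218426,  0.01053105, -0.94663404]]))
scene boss 64 ((0.625145435333252, 0.02930319681763649), 0.009718472138047218) 0.07919412016745833 flange 245 ((0.6258915662765503, 0.03029383160173893), 0.02338423952460289) 0.05937387227855628 [-0.00787763 -0.02464475]
wrist boss 440 ((0.6255641579627991, 0.029730426147580147), 0.008323843590915203) 0.07784645173521164 flange 2264 ((0.6255534291267395, 0.029811881482601166), 0.022966567426919937) 0.057797612490233324 [0.00330567 0.00352985]
```

View pics/w5.png

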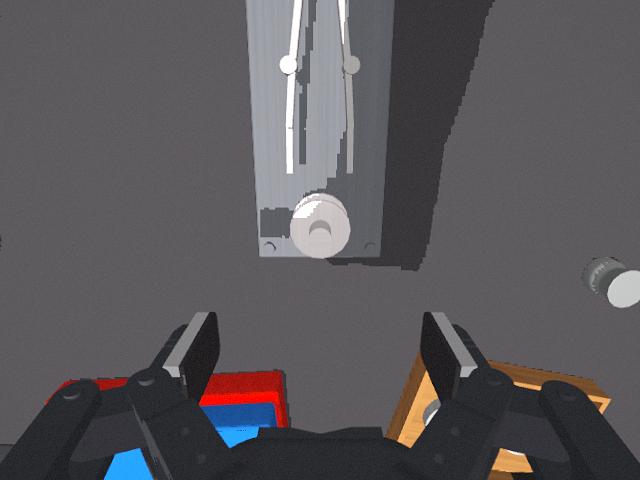

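The spool is home: boss top at 77.8 mm, flange level, at (0.6256, 0.0298), and released. The picture shows it at (320,228), with the rests at (288,65) and (351,65) and the tips at (290,172) and (350,172). Now to the rests.

Call:
tcp_steps --offsets '[{"aperture": 0.085,"sx": 0.025},{"aperture": 0.085,"sx": 0.035},{"aperture": 0.085,"sx": 0.035},{"aperture": 0.085,"sx": 0.017,"sz": 0.01},{"aperture": 0.085,"sz": 0.03},{"aperture": 0.085,"sz": 0.03},{"aperture": 0.085,"sz": 0.01},{"aperture": 0.085},{"aperture": 0.085},{"aperture": 0.085}]'

```text
clock: 11.83
eef_pos: [0.5187, 0.0264, 0.1627]
tcp_rot: [-0.044, 3.14, -0.0]
force: [1.1, -0.3, 1.2]
opening: 0.0849
gripper_force: 0.0
```

Call:
tcp_steps --offsets '[{"aperture": 0.085,"sx": 0.002,"sz": 0.02},{"aperture": 0.085,"sz": 0.02},{"aperture": 0.085,"sz": 0.005},{"aperture": 0.06},{"aperture": 0.05},{"aperture": 0.05},{"aperture": 0.05},{"aperture": 0.05}]'

```text
clock: 12.5
eef_pos: [0.5164, 0.0264, 0.1178]
tcp_rot: [-0.044, 3.139, -0.0]
force: [1.0, -0.7, 1.0]
opening: 0.0503
gripper_force: 0.0
```

```bash
cat > gap.py <<'E'
from h import *
R=np.array([[np.cos(.0285),np.sin(.0285)],[-np.sin(.0285),np.cos(.0285)]])
s=r.state();print("t",round(s["clock"],2),"op",s["opening"],"gf",s["gripper_force"],s["eef_pos"])
for n in("scene","wrist","top"):
    P=cloud(cam(n)).reshape(-1,3);L=np.c_[(P[:,:2]-[.6257,.0298])@R.T,P[:,2]]
    for nm,x0,x1,zr in(("tip",-.053,-.044,(.069,.074)),("rest",-.117,-.103,(.0745,.079))):
        q=L[(L[:,0]>x0)&(L[:,0]<x1)&(L[:,2]>zr[0])&(L[:,2]<zr[1])&(abs(L[:,1])<.032)]
        a,b=q[q[:,1]>0],q[q[:,1]<0]
        if len(a)>5 and len(b)>5: print(n,nm,len(a),len(b),"L %.4f..%.4f R %.4f..%.4f"%(*np.percentile(a[:,1],[3,97]),*np.percentile(b[:,1],[3,97])),"centre sep %.4f inner %.4f"%(np.median(a[:,1])-np.median(b[:,1]),np.percentile(a[:,1],3)-np.percentile(b[:,1],97)))
        else: print(n,nm,len(a),len(b))
E
python3 gap.py
```

```text
t 12.5 op 0.05032602383129582 gf 0.0 [0.51639886 0.02638236 0.11776249]
scene tip 14 16 L 0.0161..0.0218 R -0.0233..-0.0173 centre sep 0.0395 inner 0.0334
scene rest 3 32
wrist tip 0 0
wrist rest 745 738 L 0.0147..0.0253 R -0.0250..-0.0144 centre sep 0.0382 inner 0.0291
top tip 0 0
top rest 0 0
```

Call:
tcp_steps --offsets '[{"aperture": 0.047},{"aperture": 0.045},{"aperture": 0.043},{"aperture": 0.042},{"aperture": 0.042},{"aperture": 0.042},{"aperture": 0.042}]'

```text
clock: 13.23
eef_pos: [0.516, 0.0264, 0.117]
tcp_rot: [-0.044, 3.14, -0.0]
force: [1.0, -0.1, 4.1]
opening: 0.0423
gripper_force: 2.9
```

```bash
python3 gap.py
```

```text
t 13.23 op 0.04227522302332767 gf 2.868611142039299 [0.51601664 0.02639194 0.11701261]
scene tip 15 11 L 0.0132..0.0176 R -0.0170..-0.0130 centre sep 0.0312 inner 0.0261
scene rest 3 23
wrist tip 0 0
wrist rest 754 755 L 0.0118..0.0301 R -0.0298..-0.0116 centre sep 0.0326 inner 0.0234
top tip 0 0
top rest 0 0
```

Call:
tcp_steps --offsets '[{"aperture": 0.041},{"aperture": 0.040},{"aperture": 0.039},{"aperture": 0.038},{"aperture": 0.037},{"aperture": 0.037},{"aperture": 0.037},{"aperture": 0.037}]'

```text
clock: 14.05
eef_pos: [0.5162, 0.0264, 0.1172]
tcp_rot: [-0.044, 3.14, -0.0]
force: [0.9, -0.4, 5.0]
opening: 0.0372
gripper_force: 5.3
```

```bash
python3 gap.py
```

```text
t 14.05 op 0.03719123969500787 gf 5.266551375389099 [0.51624849 0.0264127  0.1171826 ]
scene tip 15 11 L 0.0093..0.0138 R -0.0140..-0.0088 centre sep 0.0214 inner 0.0180
scene rest 12 33 L 0.0291..0.0319 R -0.0201..-0.0082 centre sep 0.0446 inner 0.0373
wrist tip 0 0
wrist rest 779 779 L 0.0095..0.0306 R -0.0302..-0.0093 centre sep 0.0282 inner 0.0188
top tip 0 0
top rest 0 0
```

Call:
tcp_steps --offsets '[{"aperture": 0.0365},{"aperture": 0.0358},{"aperture": 0.0358},{"aperture": 0.0358},{"aperture": 0.0358},{"aperture": 0.0358}]'

```text
clock: 14.7
eef_pos: [0.5163, 0.0264, 0.1173]
tcp_rot: [-0.044, 3.14, -0.0]
force: [0.1, 0.3, 6.7]
opening: 0.036
gripper_force: 5.8
```

```bash
python3 gap.py;python3 gap.py
```

```text
t 14.7 op 0.03597772757912813 gf 5.823771804571152 [0.51632393 0.0264237  0.11733056]
scene tip 16 12 L 0.0076..0.0131 R -0.0135..-0.0085 centre sep 0.0206 inner 0.0160
scene rest 18 26 L 0.0159..0.0316 R -0.0197..-0.0077 centre sep 0.0415 inner 0.0236
wrist tip 0 0
wrist rest 783 784 L 0.0090..0.0305 R -0.0298..-0.0087 centre sep 0.0270 inner 0.0177
top tip 0 0
top rest 0 0
t 14.85 op 0.03607029045039762 gf 5.823850929737091 [0.51633954 0.02639789 0.11732519]
scene tip 17 15 L 0.0077..0.0135 R -0.0123..-0.0068 centre sep 0.0200 inner 0.0146
scene rest 20 26 L 0.0178..0.0318 R -0.0191..-0.0088 centre sep 0.0436 inner 0.0266
wrist tip 0 0
wrist rest 779 784 L 0.0091..0.0303 R -0.0300..-0.0088 centre sep 0.0272 inner 0.0179
top tip 0 0
top rest 0 0
```

Call:
tcp_steps --offsets '[{"aperture": 0.0357},{"aperture": 0.0357},{"aperture": 0.0357},{"aperture": 0.0357},{"aperture": 0.0357},{"aperture": 0.0357},{"aperture": 0.0357},{"aperture": 0.0357},{"aperture": 0.0357},{"aperture": 0.0357}]'

```text
clock: 15.83
eef_pos: [0.5163, 0.0264, 0.1173]
tcp_rot: [-0.044, 3.14, -0.0]
force: [0.5, -0.9, 6.9]
opening: 0.0359
gripper_force: 5.9
```

Call:
tcp_steps --offsets '[{"aperture": 0.0357},{"aperture": 0.0357},{"aperture": 0.0357},{"aperture": 0.0357},{"aperture": 0.0357},{"aperture": 0.0357},{"aperture": 0.0357},{"aperture": 0.0357}]'

```text
clock: 16.5
eef_pos: [0.5163, 0.0264, 0.1173]
tcp_rot: [-0.044, 3.14, -0.0]
force: [1.0, 0.3, 7.6]
opening: 0.0362
gripper_force: 5.9
```

```bash
python3 gap.py | head -2; python3 chk.py; python3 -c "
from station import r
print(r.finish_job())"
```

```text
t 16.5 op 0.0361797948996697 gf 5.871070325374603 [0.51631074 0.0264053  0.11731633]
scene tip 16 13 L 0.0078..0.0125 R -0.0119..-0.0080 centre sep 0.0213 inner 0.0158
scene boss 61 ((0.6246348023414612, 0.030522678047418594), 0.009176445193588734) 0.07943915500406101 flange 242 ((0.6268194913864136, 0.029899628832936287), 0.023412391543388367) 0.05957049343164961 [-0.01166161 -0.02550293]
the job is handed in; nothing more can be done
None
```

I handed the job in at about 16.6 s, with no verdict returned: the slim spool is home on the spindle and released, and the tweezers are held at a gap I measured as about 16 mm (readings 16–17 mm).

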